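Clamp a glued shell in the pressing jig

ROBOT

A 7-joint arm with a two-finger parallel gripper is mounted at the origin on the work surface. World frame = base frame: x ahead of the robot, y to its left, z up, the work surface at z = 0. Lengths are in mm, angles in rad, forces in N, time in s.
With the tool pointing down it reaches from about 400 to 900 mm from the base axis. Payload 5.6 kg.
Tool frame: the origin (TCP) lies midway between the tips of the shut fingers; the grasp point (between the pads) lies 19 mm behind it; z points along the fingers, y is the line along which they close (so a half turn about z gives the same grasp; the last joint's range is limited). The gripper opens to 92 mm and grips with 3 to 60 N. Pads are 20 mm wide; open, the fingers measure 128 mm over their backs; the gripper's body (75 mm by 189 mm) begins 69 mm behind the grasp point.
Start: joints at [1.258, 0.468, -0.012, 1.603, 0.006, 1.071, -0.056], TCP at [173.207, -626.506, 188.392] pointing down, gripper open.
Joint ranges: [-2.53, 2.53], [-0.31, 2.02], [-1.57, 1.55], [0.28, 2.44], [-1.29, 4.43], [0.15, 1.84], [-2.92, 2.92]. Speed limits (rad/s): [2.57, 2.57, 3.14, 3.14, 3.14, 3.14, 3.14].

INTERFACE

Orientations are given as a rotation vector (axis times angle).
In Python, from cell import robot, grip, kin, viewer gives the robot as it stands. Calls block until the motion is done:
- robot.movep(position, orientation): joint-space move of the TCP to a pose.
- robot.servo_line(position, feed=150, rotation=None): straight line of the TCP; rotation=None keeps the orientation; feed is the mean speed in mm/s.
- robot.goto_joints(angles): joint-space move.
- grip(opening, newtons=None): opening from 0.0 (shut) to 1.0 (fully open); newtons is the grip in N (None keeps the last); returns when the fingers have stopped.
- robot.hold(seconds).
- kin.ik(position, orientation): joint angles nearest the present ones, or None.
- robot.observe(): the state.
- viewer.read_camera(name): name is "side" or "top"; returns the picture (480x640x3 uint8, red, green, blue); there is no depth.
- viewer.camera_info(name): a dict with "camera_matrix" (3x3 intrinsics, pixels), "R" (3x3) and "t" (3): a world point X has camera coordinates R X + t. Camera axes: x right, y down, z forward; pixel columns grow to the right and rows downward; lengths in mm; the calibration is good to about 2 mm. A picture is of the moment at which its call begins. camera_info takes no time and is no camera call.
A pose or a line that the arm cannot do raises robot.IKError and nothing moves.
- robot.job_done(): hands the job in; it is judged then, once.
Trained networks look in the newest picture that a camera, given by its name, has taken for a name from the list of things; names that differ only in an ending like _2 or _b are one class to them, and where a whole thing is asked for, a point or a joint stands for the part that bears it (a point fixed in the world has none). Each returns a list of dicts, best first, with "confidence" (0 to 1); they miss things now and then, are a little off and sometimes report something else, mostly with a low value. They report only what shows in the picture. A call takes as long as a camera call. They do not tell look-alikes from the thing itself.
- viewer.silhouettes(name, camera): "mask" (480x640 bool, what is visible of it).
- viewer.pinpoint(name, camera): "at" ([x, y, z] in mm, in the coordinates of the camera as it stood for that picture, good to about 4 mm: a listed point, or the origin of a listed thing).
The state is a dict: "t": time; "joints": joint angles; "joint_velocities": joint speeds; "joint_torque": joint torques, N m; "tcp_pos": TCP position; "tcp_rot": TCP orientation; "contact_force": force on the tool from outside, world axes, zero at the start; "wrist_torque": the same for the moment, N m; "grip_width": opening from 0.0 (shut) to 1.0 (fully open); "grip_force": force on a finger pad.
Only numpy, scipy, OpenCV 4.12 (cv2) and the standard library are available. Lean on these libraries where they do the work, as an engineer would, in place of code of your own. Each camera call takes 0.05 s, during which the arm holds its last target. There are 200 camera calls.

TASK

Push the wooden carrier along the jig's bed until it is fully home against the red stop under the bridge, then flip the upright red lever towards the robot's side and down, past its dead centre, so that it snaps over and the rubber pad holds the shell down. Keep the gripper off the freshly polished black shell, and leave the other things on the bench where they are.

Things in the scene. Friction and masses are not known exactly. Their poses are not given: they have to be found in the camera images.
- jig: Pressing jig, fixed to the bench. Origin on the bench surface under the middle of the bridge; z up. Its bed is a plywood plate 160 mm (x) by 320 mm (y), from y = -250 to +70, top 12 mm above the bench. The carrier slides on it towards +y.
- mouth (a point): Middle of the wide end of the flared mouth, on the bed: jig y = -79 mm. Aluminium guides 16 mm tall: the mouth is 100 mm wide here and narrows by y = -35 to a channel 65 mm wide about x = 0, which runs to y = +40.
- stop (a point): Middle of the near face of the red stop, on the bed: jig x = 0, y = +40, z = 12 mm. The stop is 22 mm tall.
- bridge_top (a point): Middle of the top of the blue bridge, 96 mm above the bench. The bridge is 144 mm long in jig x and 38 mm wide in y, on posts at x = -62 and +62 mm; two steel cheeks that carry the lever rise on it to 130 mm.
- pad: Rubber pad under the bridge, 38 by 32 mm, origin at the centre of its underside: 59 mm above the bench when the lever is open, about 8 mm lower, on the shell, when clamped. Spring-loaded: it presses the shell with about 10 N.
- bed_home (a point): Point on the top of the jig's bed where the origin of the carrier lies when it is fully home: jig x = 0, y = -20, z = 12 mm. Axes as the jig's.
- carrier: Loose wooden board 60 mm (x) by 120 mm (y) by 15 mm, about 0.4 kg with the shell; origin at the centre of its underside; +y is its front, which goes against the stop. At its rear end stands a wooden cleat. It starts on the bed in front of the flared mouth, roughly in line, 110 to 140 mm short of home.
- cleat (a point): Middle of the top of the carrier's cleat: carrier x = 0, y = -52.5, z = 45 mm. The cleat is 50 mm (x) by 15 mm (y), from 15 to 45 mm above the underside; its rear face (-y), the place to push, is flush with the board's rear end.
- shell: Black polished shell fixed on the carrier, 46 mm (x) by 70 mm (y), 24 mm tall, its top 39 mm above the carrier's underside; origin at carrier x = 0, y = 15, z = 15 mm; it spans carrier y = -20 to +50. The gripper must not touch it.
- lever (a joint): Over-centre clamp lever, rad. 0 = open, leaning 0.15 from vertical to jig +x; it closes through the vertical towards jig -x; 1.55 = clamped, pointing to -x, 0.17 above level. Dead centre at 0.75: below it a spring throws it back to 0, beyond it on to 1.55. About 5 N on the grip starts it, falling to nothing at dead centre.
- lever_pivot (a point): Axis of the lever: jig x = 0, y = 0, 116 mm above the bench. Axes as the jig's.
- lever_tip (a point): End of the lever's red grip, 127 mm from the pivot. The grip is round, 18 mm thick, from 51 to 127 mm from the pivot; below it a bar 12 mm thick.
- glue_jar: Bystander: jar, 60 mm across, 85 mm tall; origin under its centre.
- sanding_block: Bystander: cork sanding block, 45 by 90 by 30 mm; origin under its centre.
- brush: Bystander: brush with a purple handle, 170 mm long, lying.
- rivet_cup: Bystander: white cup, 70 mm across, 50 mm tall; origin under its centre.
Things that resemble listed ones, but are neither listed nor needed, are in the scene too. Several things have the shape of the carrier; the one meant has the colours described above.

How it is judged (in metres and radians):
On the way, in this order (a step that is already met when the one before it is completed fails the run):
1. the carrier is home against the stop (within 4 mm) while the lever is still open (y of carrier in the frame of jig above -0.024 m and horizontal distance between carrier and bed_home below 0.007 m and value of joint lever below 0.3 rad), for 0.2 s.
2. the lever has snapped over centre and is clamped (value of joint lever above 1.4 rad and horizontal distance between carrier and bed_home below 0.007 m), for 0.2 s.
At the end, for the whole second after the job is handed in: The lever is at its clamped end (above 1.4 rad), the carrier lies flat, straight (0.08 rad) and at rest within 4 mm of the stop, and the pad presses on the shell with more than 4 N (all of step 2 and y of carrier in the frame of jig above -0.024 m and angle between the y axis of carrier and the y axis of jig, either way round below 0.08 rad and angle between carrier's own z axis and vertical below 0.08 rad and contact force between pad and shell above 4 N and linear speed of carrier below 0.01 m/s); the robot touches nothing.
It fails at once if the gripper or arm touches the black shell (contact force between any of the fingers, the arm and shell above 1 N).
It fails at once if a bystander is pushed more than 25 mm (distance of any of glue_jar, sanding_block, brush, rivet_cup from where it was at the start of the episode above 0.025 m).
It also fails if it takes over 45 s, if anything falls off the work surface, if the arm or the gripper's body presses on something with over 40 N, if the wrist force passes 120 N, or if a joint passes its speed limit or range.

## Working session

There is one attempt and no reset: what is moved stays moved. The work goes in short steps, each a Python script; the robot and the scene stay as the last script left them, time stands still between calls to the robot, and variables do not carry over. Pictures are saved under pics/ and viewed, at most 10 in all, crops included, and the job is handed in when it is done.

```bash
mkdir -p pics; cat > h.py <<'E'
import numpy as np, cv2
from cell import robot, grip, kin, viewer
def cam(n):
    c=viewer.camera_info(n); return np.array(c["camera_matrix"]),np.array(c["R"]),np.array(c["t"])
def toworld(p,n):
    K,R,t=cam(n); return R.T@(np.array(p)-t)
def proj(X,n):
    K,R,t=cam(n); q=K@(R@np.array(X,float)+t); return q[:2]/q[2]
def ray(px,z,n):
    K,R,t=cam(n); d=R.T@np.linalg.inv(K)@np.array([px[0],px[1],1.]); c=-R.T@t; return c+d*(z-c[2])/d[2]
def pic(n,f):
    im=viewer.read_camera(n); cv2.imwrite("pics/"+f,im[:,:,::-1]); return im
E
python3 - <<'E'
from h import *
np.set_printoptions(precision=1,suppress=True)
for c in("top","side"):
    im=pic(c,c+"0.png")
    for n in ("jig","mouth","stop","bridge_top","bed_home","carrier","cleat","shell","lever_pivot","lever_tip","glue_jar","sanding_block","brush","rivet_cup"):
        for d in viewer.pinpoint(n,c)[:3]:
            w=toworld(d["at"],c); print(c,n,round(d["confidence"],2),w,proj(w,c))
print(robot.observe()["t"],robot.observe()["tcp_rot"])
E
```

```text
top jig 0.59 [516.4 100.5  -1.7] [275.3 280.4]
top mouth 0.87 [505.6  17.6  10.6] [310.1 285.2]
top stop 0.82 [523.7 137.7  11.8] [259.1 276.4]
top bridge_top 0.81 [518.   98.1  93.1] [272.9 275.1]
top bed_home 0.93 [516.8  79.5  15.4] [283.7 279.6]
top carrier 0.9 [477.8 -50.2  11. ] [338.9 297.6]
top carrier 0.89 [ 434.  -266.3    0.5] [431.  318.6]
top carrier 0.86 [711.2 208.4   0.9] [234. 200.]
top cleat 0.98 [681.5 -66.8  41.4] [347.6 209.8]
top cleat 0.76 [709.5 258.2  42.6] [209.9 195.4]
top cleat 0.6 [524.6 136.6  11.4] [259.6 276. ]
top shell 0.73 [751.3 -45.5   9.8] [338.2 185.2]
top shell 0.65 [478.  -38.6  28.1] [334.2 296.9]
top shell 0.6 [ 446.5 -260.3   13.9] [429.6 313. ]
top lever_pivot 0.78 [519.1  96.8 113.2] [272.7 273.5]
top lever_tip 0.63 [538.1  93.9 244.5] [268.3 255. ]
top glue_jar 0.98 [473.3 355.3  -3. ] [166.7 296.5]
top sanding_block 0.73 [673.5 367.    0.8] [168.  213.6]
top brush 0.72 [ 494.3 -408.1   -0. ] [490.3 294. ]
top rivet_cup 0.94 [ 625.9 -351.5    0.7] [464.3 238.7]
side jig 0.84 [517.7  98.9  -2.4] [316.9 315.8]
side jig 0.59 [673.  365.6   
[... 649 characters left out ...]
8 [714.  191.7  15.3] [223.9 301. ]
side shell 0.72 [751.2 -45.8  18.7] [273.1 230.4]
side shell 0.6 [481.3 -34.7  30.8] [360.6 275.2]
side lever_pivot 0.73 [518.3 103.2 117.5] [314.8 286. ]
side lever_tip 0.58 [539.9  94.7 242.9] [307. 240.]
side lever_tip 0.48 [499.7  21.6  12.6] [341.4 292.5]
side glue_jar 0.69 [466.7 355.6   1.5] [265.9 419.8]
side sanding_block 0.63 [673.7 366.3   2.4] [184.6 370.9]
side sanding_block 0.33 [540.5  96.9 245.6] [306.1 239.7]
side brush 0.65 [ 486.1 -411.4    1.3] [425.1 193. ]
side brush 0.48 [674.4 369.2   4.3] [183.1 371.4]
side rivet_cup 0.86 [ 619.8 -348.2   -0.9] [373.5 188.7]
side rivet_cup 0.53 [478.  -34.   30.8] [361.6 276. ]
1.5 [ 3.1  0.4 -0. ]
```

View pics/top0.png

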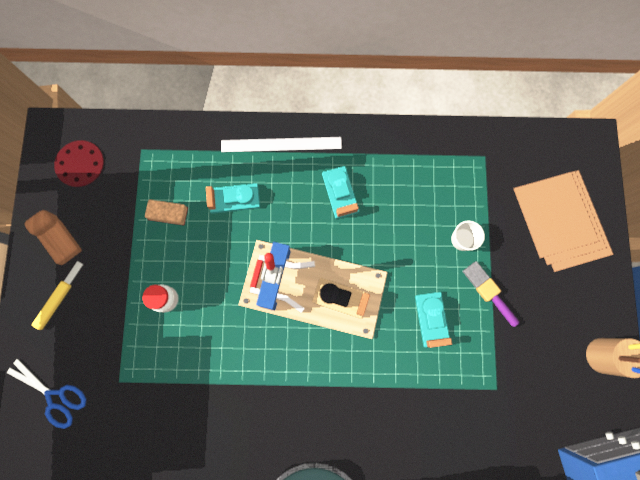

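View pics/side0.png

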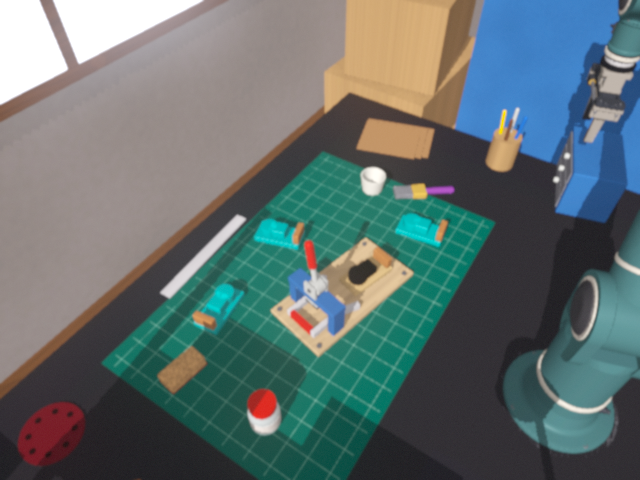

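The top view shows the jig near (310,290), with bed corners at about (257,240), (386,268), (374,338) and (240,304). The black shell is at (335,295) and the orange cleat at (363,303). The lever leans away from the robot, and the teal carriers are look-alikes. Next I'll fit the jig pose and zoom in.

```bash
python3 - <<'E'
from h import *
np.set_printoptions(precision=3,suppress=True)
from scipy.optimize import least_squares
C=[ray(p,12,"top")[:2] for p in [(257,240),(386,268),(374,338),(240,304)]]
J=[(80,70),(80,-250),(-80,-250),(-80,70)]
N=[((505.6,17.6),(0,-79)),((497.5,19.6),(0,-79)),((523.7,137.7),(0,40)),((526.1,137.7),(0,40)),((516.8,79.5),(0,-20)),((513.9,78.3),(0,-20)),((518,98.1),(0,0)),((521.5,98),(0,0)),((519.1,96.8),(0,0)),((518.3,103.2),(0,0))]
W=np.array(C+[n[0] for n in N]);L=np.array(J+[n[1] for n in N],float)
def R(a): return np.array([[np.cos(a),-np.sin(a)],[np.sin(a),np.cos(a)]])
f=lambda p:(L@R(p[2]).T+p[:2]-W).ravel()
s=least_squares(f,[518,98,-.2],loss="soft_l1",f_scale=3); p=s.x
print(p,f(p).reshape(-1,2))
T=lambda w:R(p[2]).T@(np.array(w)[:2]-p[:2])
for w in [(477.8,-50.2),(477.4,-52.8),(478,-38.6),(481,-34.7),ray((363,303),57,"top")]: print("in jig",T(w))
np.save("jig.npy",p)
im=cv2.imread("pics/top0.png"); c=cv2.resize(im[225:350,225:400],None,fx=4.5,fy=4.5,interpolation=cv2.INTER_CUBIC)
for l,z in [((0,0),116),((-80,-250),12),((80,-250),12),((80,70),12),((-80,70),12),((0,-79),12),((0,40),12),((50,-79),28),((-50,-79),28)]:
    u=(proj([*(R(p[2])@np.array(l)+p[:2]),z],"top")-[225,225])*4.5
    cv2.circle(c,tuple(int(v) for v in u),4,(255,0,255),-1)
cv2.imwrite("pics/crop1.png",c)
E
```

```text
[518.777  97.694  -0.202] [[ 0.68   3.774]
 [-2.463 -2.836]
 [ 3.057  0.444]
 [-4.019  2.982]
 [-2.665  2.699]
 [ 5.435  0.699]
 [ 3.098 -0.818]
 [ 0.698 -0.818]
 [-2.034 -1.399]
 [ 0.866 -0.199]
 [ 0.777 -0.406]
 [-2.723 -0.306]
 [-0.323  0.894]
 [ 0.477 -5.506]]
in jig [ -10.486 -153.107]
in jig [ -10.357 -155.735]
in jig [ -12.617 -141.703]
in jig [ -10.46  -137.281]
in jig [ -13.904 -206.494]
```

View pics/crop1.png

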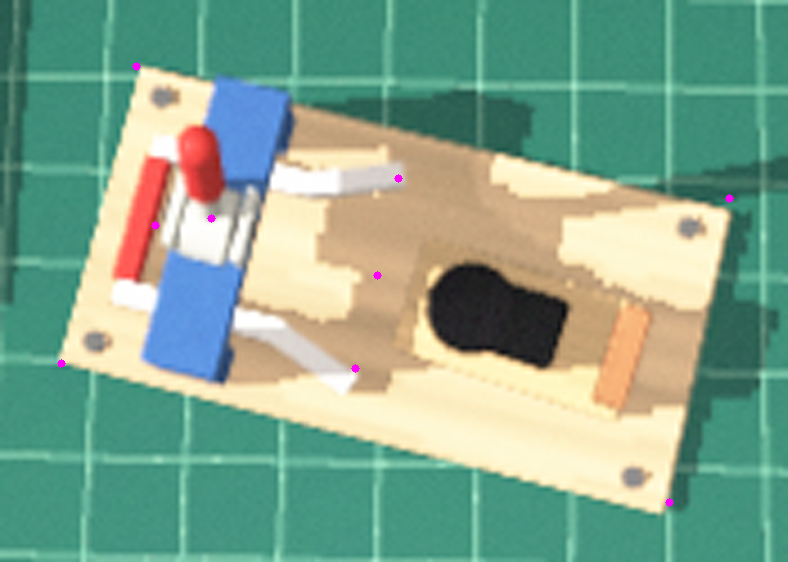

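The overlay shows the yaw is slightly off. I'll refit using corners read from the crop: (137,67), (729,212), (665,515) and (62,365). The carrier corners can be read there too, with the cleat top at (625,303), (650,310), (620,411) and (595,400).

```bash
python3 - <<'E'
from h import *
np.set_printoptions(precision=3,suppress=True)
from scipy.optimize import least_squares
q=lambda u,z:ray(np.array(u)/4.5+225-.4,z,"top")[:2]
W=np.array([q(u,12) for u in [(137,67),(729,212),(665,515),(62,365)]]);L=np.array([(80,70),(80,-250),(-80,-250),(-80,70)],float)
def R(a): return np.array([[np.cos(a),-np.sin(a)],[np.sin(a),np.cos(a)]])
f=lambda p:(L@R(p[2]).T+p[:2]-W).ravel()
p=least_squares(f,[518,98,-.2]).x
print(p,f(p).reshape(-1,2))
T=lambda w:R(p[2]).T@(np.array(w)[:2]-p[:2])
for w in [(477.8,-50.2),(477.4,-52.8),(478,-38.6),(481,-34.7),(505.6,17.6),(523.7,137.7),(526.1,137.7),(516.8,79.5),(513.9,78.3),(518,98.1),(521.5,98),(539,94.3)]: print("in jig",T(w))
for u in[(625,303),(650,310),(620,411),(595,400)]:print("cleat",T(q(u,57)))
for u in [(405,168),(350,390)]: print("mouth",T(q(u,28)))
np.save("jig.npy",p)
from scipy.spatial.transform import Rotation as Ro
o=robot.observe(); print(Ro.from_rotvec(o["tcp_rot"]).as_matrix())
E
```

```text
[517.424  98.953  -0.219] [[-0.95  -1.235]
 [ 0.578 -0.671]
 [ 0.303  0.163]
 [ 0.068  1.743]]
in jig [  -6.324 -154.197]
in jig [  -6.151 -156.822]
in jig [  -8.646 -142.83 ]
in jig [  -6.563 -138.372]
in jig [  6.106 -81.981]
in jig [-2.279 39.186]
in jig [ 0.064 39.706]
in jig [  3.611 -19.125]
in jig [  1.04  -20.926]
in jig [ 0.747 -0.708]
in jig [ 4.186 -0.046]
in jig [22.072  0.138]
cleat [  15.439 -203.327]
cleat [  14.988 -216.171]
cleat [ -36.986 -212.509]
cleat [ -34.666 -199.346]
mouth [ 59.52  -79.837]
mouth [-57.524 -79.663]
[[ 0.964  0.267  0.   ]
 [ 0.267 -0.964 -0.   ]
 [-0.     0.    -1.   ]]
```

```bash
cat >> h.py <<'E'
from scipy.spatial.transform import Rotation as Ro
JP=np.load("jig.npy")
def jw(x,y,z):
    c,s=np.cos(JP[2]),np.sin(JP[2]); return [JP[0]+c*x-s*y,JP[1]+s*x+c*y,z]
def wj(w):
    c,s=np.cos(JP[2]),np.sin(JP[2]); a,b=w[0]-JP[0],w[1]-JP[1]; return np.array([c*a+s*b,-s*a+c*b,w[2]])
def down(a):  # tool y at world angle a, pointing down
    y=np.array([np.cos(a),np.sin(a),0]);z=np.array([0,0,-1.]);return Ro.from_matrix(np.array([np.cross(y,z),y,z]).T).as_rotvec()
def fj():
    f=np.array(robot.observe()["contact_force"]); c,s=np.cos(JP[2]),np.sin(JP[2]); return np.array([c*f[0]+s*f[1],-s*f[0]+c*f[1],f[2]])
E
python3 - <<'E'
from h import *
np.set_printoptions(precision=2,suppress=True)
j0=np.array(robot.observe()["joints"])
best=None
for a in (JP[2],JP[2]+np.pi):
    j=kin.ik(jw(-8,-250,120),down(a))
    if j is not None:
        print(np.array(j)); d=abs(np.array(j)-j0).max()
        if best is None or d<best[0]: best=(d,a)
a=best[1]; np.save("a.npy",a)
grip(0.22)
robot.movep(jw(-8,-250,120),down(a))
robot.servo_line(jw(-8,-250,33),feed=100)
print(wj(robot.observe()["tcp_pos"]),fj(),robot.observe()["t"])
pic("top","top1.png"); pic("side","side1.png")
A=cv2.imread("pics/top1.png")[225:360,240:420];B=cv2.imread("pics/side1.png")[215:350,270:450]
cv2.imwrite("pics/c2.png",np.hstack([cv2.resize(x,None,fx=2.2,fy=2.2,interpolation=cv2.INTER_CUBIC) for x in(A,B)]))
E
```

```text
[ 0.68  0.33 -0.52  2.05  0.22  0.82 -0.19]
[-0.78  0.64  1.36  2.13 -0.76  1.01 -2.36]
[  -7.5  -249.97   33.44] [ 0.19  0.36 -0.45] 5.6667
```

View pics/c2.png

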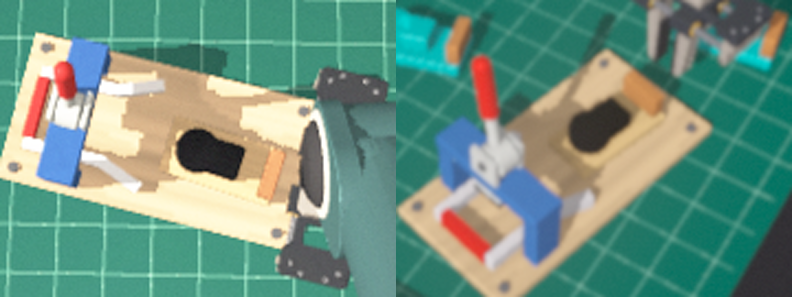

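The top view shows the gripper behind the cleat and roughly square to the jig, with clear space ahead. Next is the push, watching the force.

```bash
python3 - <<'E'
from h import *
np.set_printoptions(precision=2,suppress=True)
y=-250
for y in (-205,-175,-150,-125,-110,-102,-97):
    x=-8*min(1,max(0,(-y-110)/140))
    robot.servo_line(jw(x,y,33),feed=60); f=fj(); print(y,wj(robot.observe()["tcp_pos"]),f)
    if abs(f[1])>15: break
else:
    while y<-82 and abs(fj()[1])<9:
        y+=1; robot.servo_line(jw(0,y,33),feed=20); print(y,fj())
print(wj(robot.observe()["tcp_pos"]),robot.observe()["t"])
pic("top","top2.png"); pic("side","side2.png")
for c in("top","side"):
    for n in("carrier","cleat","lever_tip"):
        for d in viewer.pinpoint(n,c):
            w=wj(toworld(d["at"],c))
            if abs(w[0])<40 and abs(w[1])<120: print(c,n,d["confidence"],w)
A=cv2.imread("pics/top2.png")[225:360,240:420];B=cv2.imread("pics/side2.png")[215:350,270:450]
cv2.imwrite("pics/c3.png",np.hstack([cv2.resize(x,None,fx=2.2,fy=2.2,interpolation=cv2.INTER_CUBIC) for x in(A,B)]))
E
```

```text
-205 [  -5.48 -205.3    32.93] [-0.63 -0.35 -0.64]
-175 [  -3.8  -174.9    32.95] [ 0.43  0.02 -0.27]
-150 [  -2.35 -149.76   32.99] [ 0.18  0.49 -0.17]
-125 [  -0.92 -124.74   32.96] [-0.43  0.23 -0.45]
-110 [  -0.03 -109.51   33.  ] [ 0.53 -0.24  0.3 ]
-102 [  -0.04 -101.51   33.02] [ 0.3  -0.83  0.37]
-97 [  0.   -96.67  33.02] [-0.51 -0.28 -0.31]
-96 [-0.25 -0.4  -0.9 ]
-95 [ 0.38 -0.04 -0.25]
-94 [-0.33 -0.57  0.31]
-93 [-0.01 -0.56  0.26]
-92 [ 0.05  1.08 -0.1 ]
-91 [ 0.45 -0.38 -0.45]
-90 [-0.44  0.76  0.79]
-89 [-0.75  0.1   0.52]
-88 [-0.33 -0.87 -0.47]
-87 [-0.3   0.77 -0.47]
-86 [ 0.49  0.74 -0.07]
-85 [ 0.08  0.51 -0.81]
-84 [-0.4  -0.28 -0.59]
-83 [ 0.61 -0.19 -0.95]
-82 [0.35 0.66 0.55]
[ -0.02 -81.89  33.  ] 13.1333
top cleat 0.34 [ 2.26  0.87 -0.26]
top lever_tip 0.77 [ 21.41   0.56 247.42]
side cleat 0.65 [ 3.16 -2.44 94.97]
side lever_tip 0.61 [ 22.6   -0.62 244.14]
side lever_tip 0.6 [ -0.39 -78.7   11.02]
side lever_tip 0.52 [ 1.25 -0.37 -1.82]
```

View pics/c3.png

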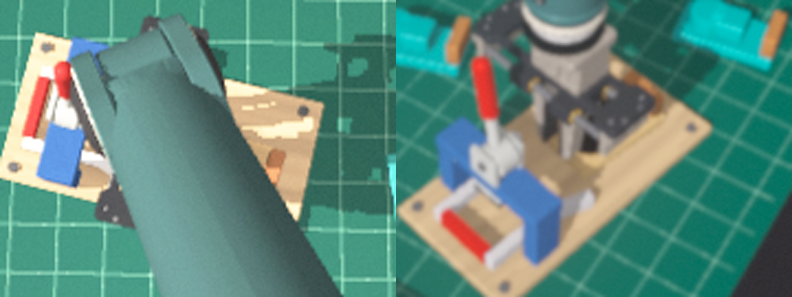

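The gripper met no force, and the top view still shows the orange cleat at the rear (275,165). The side view shows the fingers wide apart, so they seem to have straddled the carrier. I'll lift straight up and check.

```bash
python3 - <<'E'
from h import *
np.set_printoptions(precision=2,suppress=True)
o=robot.observe(); print(o["grip_width"],o["grip_force"])
robot.servo_line(jw(0,-82,150),feed=150)
r=grip(0.22,20); print(r,robot.observe()["grip_width"],robot.observe()["t"])
robot.servo_line(jw(-6,-262,150),feed=200)
pic("top","top3.png"); pic("side","side3.png")
for c in("top","side"):
    for n in("carrier","cleat","shell"):
        for d in viewer.pinpoint(n,c):
            w=wj(toworld(d["at"],c))
            if abs(w[0])<40 and abs(w[1]+130)<120: print(c,n,d["confidence"],w)
A=cv2.imread("pics/top3.png")[225:360,240:420];B=cv2.imread("pics/side3.png")[215:350,270:450]
cv2.imwrite("pics/c4.png",np.hstack([cv2.resize(x,None,fx=2.2,fy=2.2,interpolation=cv2.INTER_CUBIC) for x in(A,B)]))
E
```

```text
0.2184131133490967 0.0
False 0.2201239178991787 14.6833
top carrier 0.59 [  -9.06 -152.82   10.63]
top cleat 0.97 [ -11.5  -206.24   59.96]
top shell 0.58 [  -5.88 -141.29   27.08]
side carrier 0.89 [  -7.97 -155.36    9.57]
side cleat 0.77 [ -11.68 -205.92   55.08]
side shell 0.9 [  -7.79 -139.91   28.24]
```

View pics/c4.png

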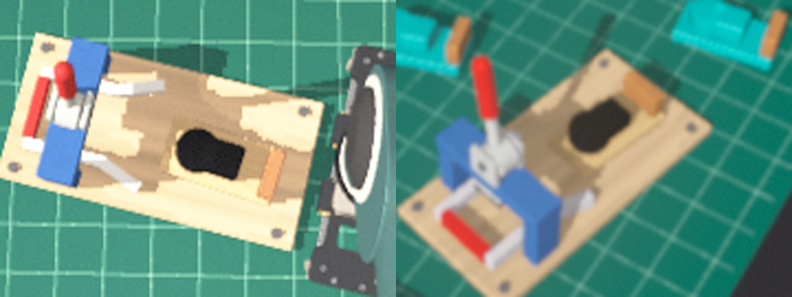

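The carrier has not moved: cleat still at jig (-11.6,-206). I'll check where the fingertips really were in the earlier picture against the reported TCP.

```bash
python3 - <<'E'
from h import *
np.set_printoptions(precision=1,suppress=True)
for z in (33,60,80):
    print(z,[proj(jw(x,-82,z),"side") for x in(-28,-10,10,28)])
print("guide mouth ends",[proj(jw(x,-79,28),"side") for x in (-50,50)], "now",proj(jw(-6,-262,150),"side"))
im=cv2.imread("pics/side2.png")[225:310,300:400]
im=cv2.resize(im,None,fx=6,fy=6,interpolation=cv2.INTER_CUBIC)
for z,c in((33,(255,0,255)),(60,(0,255,255))):
    for x in(-28,-10,10,28):
        u=(proj(jw(x,-82,z),"side")-[300,225]+.5)*6; cv2.circle(im,tuple(int(v) for v in u),4,c,-1)
cv2.imwrite("pics/c5.png",im)
E
```

```text
33 [array([350.9, 293.6]), array([345.3, 289. ]), array([339.1, 284.1]), array([333.7, 279.7])]
60 [array([351.3, 286.6]), array([345.6, 282. ]), array([339.4, 277. ]), array([333.8, 272.6])]
80 [array([351.7, 281.3]), array([345.9, 276.7]), array([339.6, 271.7]), array([333.9, 267.2])]
guide mouth ends [array([356.9, 301.2]), array([326.2, 276.4])] now [399.5 214. ]
```

View pics/c5.png

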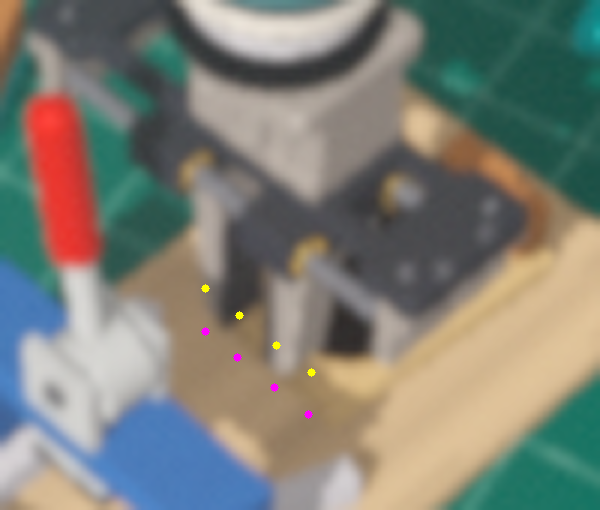

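Fingertips show clearly higher than the reported TCP (the magenta z=33 marks lie well below them). I'll find the true tip height by touching the bench just behind the bed.

```bash
python3 - <<'E'
from h import *
np.set_printoptions(precision=1,suppress=True)
grip(0.0); print(robot.observe()["grip_width"])
robot.servo_line(jw(-6,-285,45),feed=200)
pic("side","side4.png")
z=45
while z>-34:
    z-=3; robot.servo_line(jw(-6,-285,z),feed=40); f=fj()
    if abs(f[2])>4: break
print(z,f,wj(robot.observe()["tcp_pos"]),robot.observe()["t"])
im=pic("side","side5.png")
a=cv2.imread("pics/side5.png")[170:270,370:500]; print(proj(jw(-6,-285,0),"side"))
cv2.imwrite("pics/c6.png",cv2.resize(a,None,fx=6,fy=6,interpolation=cv2.INTER_CUBIC))
E
```

```text
0.007223322365574889
-27 [-3.5 -0.1 15.8] [  -5.5 -285.   -25.8] 23.3167
[398.7 250.7]
```

View pics/c6.png

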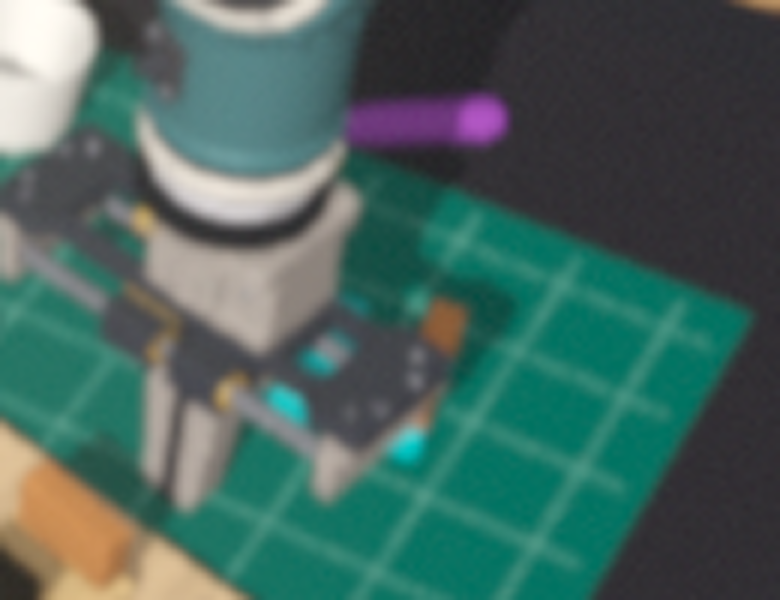

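Contact came at a reported z of -27, and the picture shows the tips on the bench at about (402,255). So the true tip height is the reported value plus about 25.5 mm, and the first pass skimmed over the carrier. I'll redo the push with that correction.

```bash
python3 - <<'E'
from h import *
np.set_printoptions(precision=1,suppress=True)
Z=9
robot.servo_line(jw(-8,-283,Z),feed=100)
robot.servo_line(jw(-3,-140,Z),feed=110); print(fj())
robot.servo_line(jw(0,-97,Z),feed=70); print(fj())
y=-97
while y<-78 and fj()[1]>-7:
    y+=2; robot.servo_line(jw(0,y,Z),feed=30)
print(y,fj(),wj(robot.observe()["tcp_pos"]),robot.observe()["t"])
pic("side","side6.png")
for n in("carrier","shell","cleat","lever_tip"):
    for d in viewer.pinpoint(n,"side"):
        w=wj(toworld(d["at"],"side"))
        if abs(w[0])<40 and abs(w[1]+50)<150: print(n,d["confidence"],w)
print(robot.observe()["t"])
a=cv2.imread("pics/side6.png")[215:345,280:420]
cv2.imwrite("pics/c7.png",cv2.resize(a,None,fx=4.5,fy=4.5,interpolation=cv2.INTER_CUBIC))
E
```

```text
[-0.3  0.6  0.5]
[ 0.  0. -0.]
-87 [ 2.2 -9.8  2.2] [  0.3 -89.6   9. ] 27.3417
carrier 0.77 [ -0.3 -19.3  11.5]
shell 0.64 [-1.2 -4.2 30.1]
cleat 0.79 [ -4.1 -73.4  55.2]
lever_tip 0.62 [ 19.2   1.7 244.4]
lever_tip 0.54 [ 3.2  3.9 95. ]
27.5917
```

View pics/c7.png

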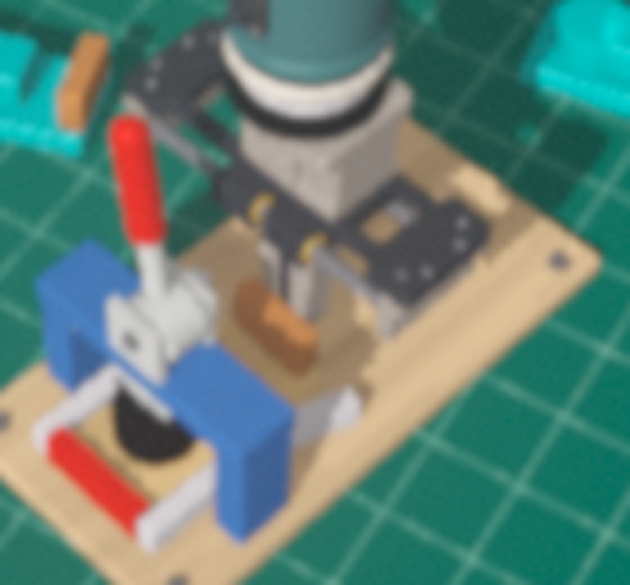

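The carrier is home: TCP at y = -89.6 with 9.8 N against the stop, and the network puts the carrier at (-0.3,-19.3). The lever is still upright. Next I'll back off and sweep the lever over.

```bash
python3 - <<'E'
from h import *
np.set_printoptions(precision=1,suppress=True)
D=25.5; r=95
robot.servo_line(jw(0,-100,9),feed=100)
robot.servo_line(jw(0,-105,211-D),feed=220)
robot.servo_line(jw(72,0,211-D),feed=220)
for q in (0.0,0.2,0.4,0.6,0.8,1.0):
    b=.15-q; x=r*np.sin(b)+9*np.cos(b); z=116+r*np.cos(b)-9*np.sin(b)
    robot.servo_line(jw(x+18,0,z-D),feed=90); print(q,fj())
robot.servo_line(jw(0,0,260-D),feed=200)
print(robot.observe()["t"])
pic("side","side7.png")
for n in("carrier","shell","cleat","lever_tip"):
    for d in viewer.pinpoint(n,"side"):
        w=wj(toworld(d["at"],"side"))
        if abs(w[0])<150 and abs(w[1]+50)<150: print(n,d["confidence"],w)
print(robot.observe()["t"])
a=cv2.imread("pics/side7.png")[215:345,280:420]
cv2.imwrite("pics/c8.png",cv2.resize(a,None,fx=4.5,fy=4.5,interpolation=cv2.INTER_CUBIC))
E
```

```text
0.0 [ 4.4 -2.  -1.3]
0.2 [ 4.2 -3.4  1. ]
0.4 [ 2.6 -2.6  2.1]
0.6 [ 0.6 -0.7  1.5]
0.8 [ 0.2 -0.3  0.4]
1.0 [-0.1  0.5  0.8]
32.425
carrier 0.84 [ -2.9 -21.3   6.3]
carrier 0.31 [  0.9 -76.3  12.6]
shell 0.7 [-1.9 -4.6 29.3]
shell 0.39 [ -1.1  -0.2 119.1]
cleat 0.65 [ -8.1 -74.7  56. ]
cleat 0.25 [-2.4 -5.3 28. ]
lever_tip 0.56 [-121.3    0.1  140.7]
32.675
```

View pics/c8.png

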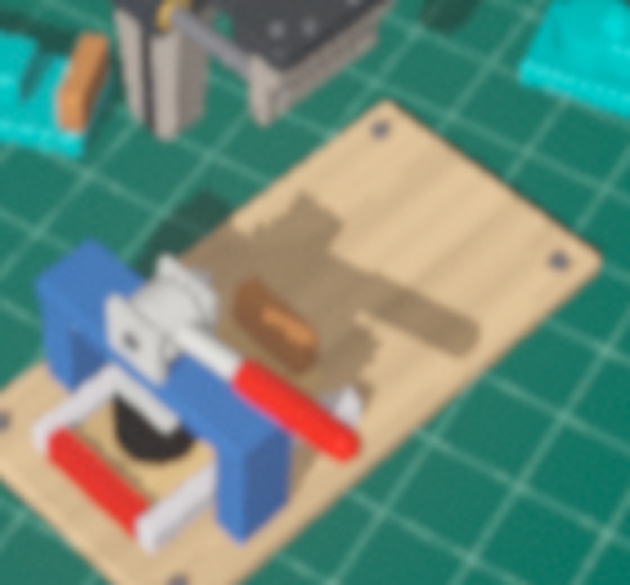

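The lever now lies over towards the robot with its tip at (-121, 0, 141) in the jig frame; the clamped position would be about (-125, 0, 137). The cleat has not moved in the picture, and the gripper is clear. I'm handing in.

```bash
python3 -c "
from h import *
print(robot.job_done())"
```

```text
the job is handed in; nothing more can be done
None
```

I handed the job in at about 33 s: the carrier is home against the stop and the lever is snapped over and clamped by the pictures, but pad force on the shell was not measured; the first push went over the carrier without moving it because the fingertips sit about 25 mm higher than reported, and the second push succeeded.

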